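# Put the toy shop's display carousel back in service

### The arm

A 6-joint arm with a two-finger parallel gripper is mounted at the origin on the work surface. World frame = base frame: x ahead of the robot, y to its left, z up, the work surface at z = 0. Lengths are in m, angles in rad, forces in N, time in s.
With the tool pointing down it reaches from about 0.325 to 0.9 m from the base axis. Payload 6.1 kg.
Tool frame: the origin (TCP) lies midway between the tips of the shut fingers; the grasp point (between the pads) lies 19 mm behind it; x points along the fingers, y is the direction in which the jaws open and shut, and the axes are right-handed (so a half turn about x gives the same grasp; the last joint's range is limited). The gripper opens to 85 mm and grips with 20 to 120 N. Pads are 22 mm wide; open, the fingers measure 114 mm over their backs; the gripper's body (76 mm by 85 mm) begins 54 mm behind the grasp point. The pads swing forward as they close: fully open they stand 13 mm farther back than shut.
Start: joints at [-1.255, 0.22, 1.526, -0, 1.395, -0.126], TCP at [0.267, -0.565, 0.231] pointing down, gripper open.
Joint ranges: [-2.98, 2.98], [-0.91, 2.08], [0.09, 2.57], [-1.24, 4.39], [0.2, 2.65], [-2.68, 2.68]. Speed limits (rad/s): [2.57, 2.57, 3.01, 3.14, 3.14, 3.14].

### API

Orientations are given as [roll, pitch, yaw] about the fixed x, y, z axes, in that order (R = Rz(yaw) Ry(pitch) Rx(roll)).
In Python, from plant import movep, move_l, set_joints, gripper_to, hold, inverse_kinematics, observe, get_image, get_calibration, Unreachable, job_done gives the robot as it stands. Calls block until the motion is done:
- movep(position, orientation): joint-space move of the TCP to a pose.
- move_l(position, feed=0.15, rotation=None, max_force=None): straight line of the TCP; rotation=None keeps the orientation; feed is the mean speed in m/s. With max_force (N) it stops when the force on the tool has changed by that much, and returns True; else False.
- set_joints(angles): joint-space move.
- gripper_to(opening, f_grip=None): finger opening in m; f_grip is the grip in N (None keeps the last); returns when the fingers have stopped.
- hold(seconds).
- inverse_kinematics(position, orientation): joint angles nearest the present ones, or None.
- observe(): the state.
- get_image(name): name is "side" or "top"; returns (picture, depth): 420x560x3 uint8, red, green, blue; 420x560 float32, m along the optical axis (not along the pixel's ray), 0 where there is no reading.
- get_calibration(name): a dict with "intrinsics" (3x3 intrinsics, pixels), "dist_coeffs" ([k1, k2, p1, p2, k3] as OpenCV has them; the pictures are not rectified), "world_from_camera" (4x4, takes a point from camera to world coordinates). Camera axes: x right, y down, z forward; pixel columns grow to the right and rows downward; lengths in m; the calibration is good to about 2 mm. A picture is of the moment at which its call begins. get_calibration takes no time and is no camera call.
A pose or a line that the arm cannot do raises Unreachable and nothing moves.
- job_done(): hands the job in, once; it reports no verdict.
The state is a dict: "time_s": time; "q": joint angles; "joint_velocities": joint speeds; "joint_torque": joint torques, N m; "eef_pos": TCP position; "tcp_rot": TCP orientation; "ft_force": force on the tool from outside, world axes, zero at the start; "torque": the same for the moment, N m; "opening": finger opening in m.
Only numpy, scipy, OpenCV 4.12 (cv2) and the standard library are available. Lean on these libraries where they do the work, as an engineer would, in place of code of your own. Each camera call takes 0.05 s, during which the arm holds its last target. There are 200 camera calls.

### The job

Put the display carousel back in order: lift every toy truck that lies on the spinning platter into the green tray, and with the screwdriver drive the three raised battery-cover screws of the blue control unit fully home (do not turn them with the gripper's fingers). Only after that press the red start button down until it clicks, and let go of it; at the end the screwdriver is back upright in its grey stand, the trucks are in the tray and the other goods on the table are undisturbed.

Things in the scene. Friction and masses are not known exactly. Their poses are not given: they have to be found in the camera images.
- carousel: fixed display carousel: a yellow platter 280 mm across, its flat top 30 mm above the table, turning freely about the vertical through this origin (centre of its underside, on the table)
- toy_red_mid (a point): toy truck lying on its roof, wheels up, loose on the platter: red body 64 mm long (its x) by 30 mm wide (its y), 38 mm high, about 60 g; chassis between 14 and 32 mm over the surface it lies on (grip it there across its 30 mm width), roof below it 38 by 28 mm; this point is its centre, 18 mm above its underside. May be absent
- toy_blue_mid (a point): toy truck lying on its roof, wheels up, loose on the platter: blue body 64 mm long (its x) by 30 mm wide (its y), 38 mm high, about 60 g; chassis between 14 and 32 mm over the surface it lies on (grip it there across its 30 mm width), roof below it 38 by 28 mm; this point is its centre, 18 mm above its underside. May be absent
- toy_black_mid (a point): toy truck lying on its roof, wheels up, loose on the platter: black body 64 mm long (its x) by 30 mm wide (its y), 38 mm high, about 60 g; chassis between 14 and 32 mm over the surface it lies on (grip it there across its 30 mm width), roof below it 38 by 28 mm; this point is its centre, 18 mm above its underside. May be absent
- tray: fixed green open tray, 150 (its x) by 220 (its y) by 32 mm high outside, walls and floor 5 mm thick; origin at the centre of its underside on the table
- unit: fixed blue control unit, 170 (its x) by 190 (its y) by 43 mm high, with a white battery cover 115 by 180 mm on it whose top is 45 mm above the table; origin at the centre of its underside. Screws at its (55,-62), (55,62) and (-5,0) mm, start button at (-60,55) mm
- screw1_head (a point): top centre of the far right cross-recess screw's round steel head (33 mm across, 10 mm high; cross slots 7.5 mm wide, 7 mm deep, 24 mm from end to end, running along this point's x and y, which turn with the screw). Fully home the head rests on the white cover, its top 55 mm above the table; while raised an orange neck shows under it, up to 5.6 mm
- screw2_head (a point): top centre of the far left cross-recess screw's round steel head (33 mm across, 10 mm high; cross slots 7.5 mm wide, 7 mm deep, 24 mm from end to end, running along this point's x and y, which turn with the screw). Fully home the head rests on the white cover, its top 55 mm above the table; while raised an orange neck shows under it, up to 5.6 mm
- screw3_head (a point): top centre of the middle cross-recess screw's round steel head (33 mm across, 10 mm high; cross slots 7.5 mm wide, 7 mm deep, 24 mm from end to end, running along this point's x and y, which turn with the screw). Fully home the head rests on the white cover, its top 55 mm above the table; while raised an orange neck shows under it, up to 5.6 mm
- screw1 (a joint): angle of the far right screw, rad, growing clockwise as seen from above: 0 fully raised, 4.5 fully home against a stop; starts raised between 0 and 1.9. Right-hand thread: sinks 1.25 mm a radian; needs about 0.07 N m, does not turn by pushing alone and stays where it is left
- screw2 (a joint): angle of the far left screw, rad, growing clockwise as seen from above: 0 fully raised, 4.5 fully home against a stop; starts raised between 0 and 1.9. Right-hand thread: sinks 1.25 mm a radian; needs about 0.07 N m, does not turn by pushing alone and stays where it is left
- screw3 (a joint): angle of the middle screw, rad, growing clockwise as seen from above: 0 fully raised, 4.5 fully home against a stop; starts raised between 0 and 1.9. Right-hand thread: sinks 1.25 mm a radian; needs about 0.07 N m, does not turn by pushing alone and stays where it is left
- screw1_body: the far right screw as a whole; origin on its axis under the head, axes those of the unit (does not turn with the head)
- screw2_body: the far left screw as a whole; origin on its axis under the head, axes those of the unit (does not turn with the head)
- screw3_body: the middle screw as a whole; origin on its axis under the head, axes those of the unit (does not turn with the head)
- start_top (a point): centre of the top of the red start button, 30 mm across, 65 mm above the table when up
- start (a joint): how far the start button is pressed, m: 0 up, 0.006 fully down; it clicks at 0.0045. Spring-loaded: starts to move at 1.5 N, fully down at 5 N
- driver_handle (a point): middle of the handle of the screwdriver, which stands upright in the stand. Orange square handle 26 by 26 mm (sides along this point's x and y) and 80 mm long, from 40 mm below to 40 mm above this point. Below it a black round collar 42 mm across, 8 mm high, then a 10 mm round shaft; the tip of the bit lies 120 mm below this point. Cross bit, blades along the handle's x and y, 18 mm wide and 4 mm thick, last 3 mm tapered to 15 by 2.6 mm; blades 10 mm high. 120 g
- stand: fixed grey screwdriver stand, block 75 by 75 by 76 mm high with an upright hole right through, 31 mm across and chamfered; the driver's collar rests on its top, so the handle's middle is then 124 mm above the table; origin at the centre of its underside
- pack_small: small purple toy box 50 by 50 by 60 mm high, loose, leave alone
- dumper: yellow toy dumper standing on its wheels, 100 by 60 by 60 mm high, loose, leave alone
- cup: red plastic cup 70 mm across, 75 mm high, loose, leave alone
- skittle: blue skittle 42 mm across, 92 mm high, loose, leave alone
- arch: toy brick arch 90 mm wide (its y), 30 mm deep, 60 mm high, loose, leave alone

How it is judged:
By the outcome, as a careful person would: the job done as asked, in the order asked, and still so for the second after the job is handed in, with the robot touching nothing.
Of toy_red, toy_blue, toy_black only 1 to 3 are there at a start; the rules pass over those that are not, and their reading is None.
At some moment in a run one of toy_red, toy_blue, toy_black may be knocked a few centimetres aside while the robot is not near it.
It also fails if it takes over 210 s, if anything falls off the work surface, if the arm or the gripper's body presses on something with over 40 N, if the wrist force passes 120 N, or if a joint passes its speed limit or range.

## Working session

There is one attempt and no reset: what is moved stays moved. The work goes in short steps, each a Python script; the robot and the scene stay as the last script left them, time stands still between calls to the robot, and variables do not carry over. Pictures are saved under pics/ and viewed, about 12 in all and at most 16, crops included, and the job is handed in when it is done.

```bash
ls; mkdir -p pics; cat > h.py <<'E'
import numpy as np, cv2
from plant import *
def cal(n):
    c=get_calibration(n); return np.array(c["intrinsics"],float),np.array(c["dist_coeffs"],float),np.array(c["world_from_camera"],float)
def ray(n,uv):
    K,d,T=cal(n); p=cv2.undistortPoints(np.array(uv,float).reshape(-1,1,2),K,d).reshape(-1,2)
    r=np.c_[p,np.ones(len(p))]@T[:3,:3].T; return T[:3,3],r
def onz(n,uv,z):
    o,r=ray(n,uv); t=(z-o[2])/r[:,2]; return o+r*t[:,None]
def proj(n,P):
    K,d,T=cal(n); W=np.linalg.inv(T)
    return cv2.projectPoints(np.array(P,float).reshape(-1,1,3),cv2.Rodrigues(W[:3,:3])[0],W[:3,3],K,d)[0].reshape(-1,2)
def snap(n,name=None,crop=None,scale=1):
    im,dep=get_image(n)
    if name:
        o=im[...,::-1]
        if crop: o=o[crop[1]:crop[3],crop[0]:crop[2]]
        cv2.imwrite(f'pics/{name}.png',cv2.resize(o,None,fx=scale,fy=scale,interpolation=cv2.INTER_CUBIC))
    return im,dep
def world(n,dep):
    K,d,T=cal(n); H,W=dep.shape
    v,u=np.mgrid[:H,:W]; p=cv2.undistortPoints(np.stack([u,v],-1).reshape(-1,1,2).astype(float),K,d).reshape(-1,2)
    P=np.c_[p,np.ones(len(p))]*dep.reshape(-1,1); return (P@T[:3,:3].T+T[:3,3]).reshape(H,W,3)
E
python3 - <<'E'
from h import *
np.set_printoptions(precision=4,suppress=True)
for n in("top","side"):
    im,d=snap(n,n+"0",scale=1.4); np.savez(f'{n}0.npz',im=im,d=d); K,dd,T=cal(n); print(K,dd,T)
o=observe();print(o["time_s"],o["ft_force"],o["tcp_rot"])
E
```

```text
pics
[[473.3677   0.     276.1239]
 [  0.     473.3677 203.968 ]
 [  0.       0.       1.    ]] [-0.057  0.     0.     0.     0.   ] [[-0.0273 -0.9894  0.1426  0.3929]
 [-0.9993  0.0304  0.0196 -0.0038]
 [-0.0237 -0.142  -0.9896  1.0913]
 [ 0.      0.      0.      1.    ]]
[[469.843    0.     271.8377]
 [  0.     469.843  212.4368]
 [  0.       0.       1.    ]] [-0.1451  0.      0.      0.      0.    ] [[-0.8004 -0.2929  0.523  -0.1356]
 [-0.5994  0.3846 -0.702   0.9312]
 [ 0.0044 -0.8754 -0.4834  0.7191]
 [ 0.      0.      0.      1.    ]]
0.1 [ 0.2189 -0.4563 -0.0116] [-1.7042  1.569   1.8792]
```

View pics/top0.png

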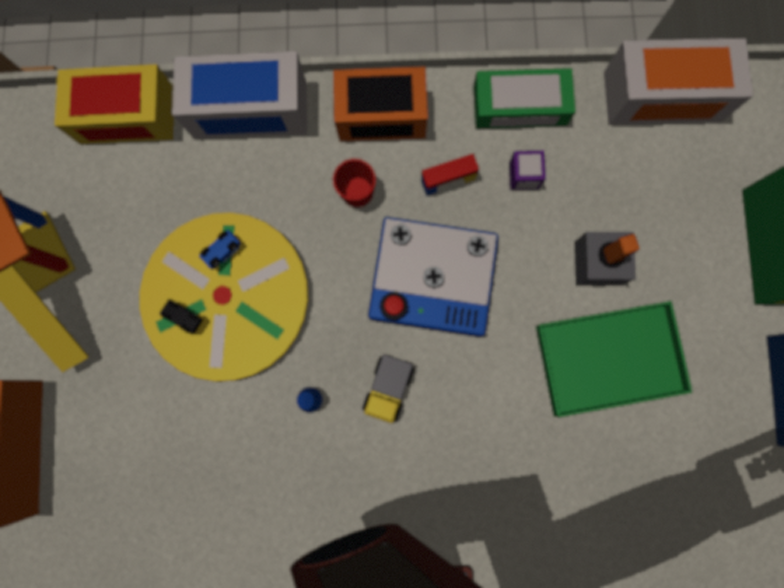

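View pics/side0.png

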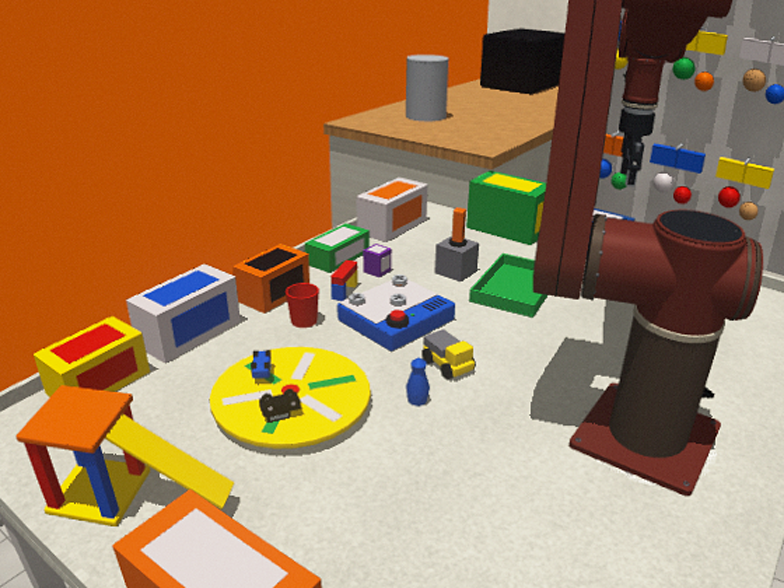

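The top view shows two trucks on the platter: blue at about (220,248) and black at about (182,317). There is no red one. The unit is at (433,277), the stand and driver at (612,252), and the tray at (613,360). Next I'll measure these and check whether the platter is spinning.

```bash
cat >> h.py <<'E'
def blob(mask,k=0,minarea=30):
    n,l,s,c=cv2.connectedComponentsWithStats(mask.astype(np.uint8))
    idx=[i for i in np.argsort(-s[1:,4])+1 if s[i,4]>=minarea]
    return [l==i for i in idx]
def rect(pts):
    (cx,cy),(w,h),a=cv2.minAreaRect(pts.astype(np.float32)); 
    if w<h: w,h,a=h,w,a+90
    return cx,cy,w,h,(a+90)%180-90
def contour_rect(n,m,z):
    c=max(cv2.findContours(m.astype(np.uint8),cv2.RETR_EXTERNAL,cv2.CHAIN_APPROX_NONE)[0],key=cv2.contourArea)
    return rect(onz(n,c.reshape(-1,2),z)[:,:2])
E
python3 - <<'E'
from h import *
np.set_printoptions(precision=4,suppress=True)
hold(0.5); im,d=snap("top"); z0=np.load('top0.npz'); print("diff px",(np.abs(im.astype(int)-z0['im']).max(2)>60).sum(), observe()["time_s"])
W=world("top",d); hsv=cv2.cvtColor(im,cv2.COLOR_RGB2HSV); H,S,V=hsv[...,0].astype(int),hsv[...,1],hsv[...,2]
np.savez('m.npz',im=im,d=d,W=W)
print("table z",np.median(W[250:300,90:120,2]), "noise",W[250:300,90:120,2].std())
box=lambda u0,v0,u1,v1:(np.pad(np.ones((v1-v0,u1-u0),bool),((v0,420-v1),(u0,560-u1))))
yel=(H>20)&(H<35)&(S>120)&box(90,140,230,280)
m=cv2.morphologyEx(blob(yel)[0].astype(np.uint8),cv2.MORPH_CLOSE,np.ones((25,25)))
c=max(cv2.findContours(m,0,1)[0],key=len).reshape(-1,2); p=onz("top",c,0.03)[:,:2].astype(np.float32); print("platter",cv2.fitEllipse(p),"z",np.median(W[...,2][yel]))
red=(S>120)&((H<8)|(H>172))&box(145,195,175,225); print("hub",W[red].mean(0), red.sum())
for nm,mm,b in(("blue",(H>100)&(H<130)&(S>110),box(130,150,185,200)),("black",(V<60),box(100,195,155,250))):
    mm=blob(mm&b)[0]; hi=(W[...,2]>0.050)&box(95,145,225,275)
    hb=max(blob(hi,minarea=20),key=lambda q:(q&mm).sum())
    print(nm,mm.sum(),"mask rect@.062",contour_rect("top",mm,.062),"hi pts",rect(W[hb][:,:2]),hb.sum(),W[hb][:,2].max(),"median",np.median(W[hb],0))
g=blob((H>50)&(H<75)&(S>120)&box(375,205,500,305))[0]; print("tray@.032",contour_rect("top",g,.032))
wh=blob((S<60)&(V>110)&box(258,145,365,245)&(W[...,2]>.03))[0]; print("cover@.045",contour_rect("top",wh,.045),np.median(W[...,2][wh]))
u=blob((W[...,2]>.03)&box(255,145,365,245))[0]; print("unit hi@.043",contour_rect("top",u,.043))
rb=blob((S>150)&((H<8)|(H>172))&box(260,195,300,235))[0]; c=np.argwhere(rb).mean(0)[::-1]; print("button",onz("top",c,.065),np.median(W[rb],0),contour_rect("top",rb,.065))
st=(W[...,2]>.065)&(W[...,2]<.085)&box(405,160,465,210); print("stand",rect(W[st][:,:2]),st.sum())
hd=(W[...,2]>.15)&box(405,150,470,210); print("handle top",rect(W[hd][:,:2]),hd.sum(),np.median(W[hd],0))
for nm in("top",):
    o=im[...,::-1]; a=cv2.resize(o[145:245,258:362],None,fx=5,fy=5,interpolation=cv2.INTER_CUBIC); b=cv2.resize(o[155:215,405:470],None,fx=4,fy=4,interpolation=cv2.INTER_CUBIC)
    q=np.zeros((500,790,3),np.uint8); q[:a.shape[0],:a.shape[1]]=a; q[:b.shape[0],525:525+b.shape[1]]=b; cv2.imwrite('pics/unit0.png',q)
E
```

```text
diff px 0 0.65
table z -0.0003323085766236966 noise 0.09322022618415063
platter ((0.53853440284729, 0.28483203053474426), (0.27458199858665466, 0.2770853340625763), 158.44102478027344) z 0.029736171422042768
hub [0.538  0.2836 0.0405] 107
blue 305 mask rect@.062 (0.6081438660621643, 0.28018274903297424, 0.05828002467751503, 0.0312078557908535, -45.599918365478516) hi pts (0.6083638668060303, 0.2841689884662628, 0.06506268680095673, 0.0321662500500679, -50.2650032043457) 428 0.07144327535878015 median [0.608  0.2829 0.0618]
black 373 mask rect@.062 (0.5028058290481567, 0.3415568768978119, 0.06454788893461227, 0.030659379437565804, 59.71155548095703) hi pts (0.44466811418533325, 0.18987391889095306, 0.39886581897735596, 0.0413469523191452, 69.12494659423828) 404 1.0913388638497783 median [0.5023 0.3431 0.0625]
tray@.032 (0.41797584295272827, -0.3400649428367615, 0.21972908079624176, 0.14411987364292145, -81.70273685455322)
cover@.045 (0.583010196685791, -0.062239401042461395, 0.1822839230298996, 0.11977449804544449, 79.51374816894531) 0.04501129982250096
unit hi@.043 (0.559542715549469, -0.05882099270820618, 0.18913216888904572, 0.16974198818206787, 79.45809173583984)
button [[0.5105 0.0065 0.065 ]] [0.5106 0.0066 0.0644] (0.5107064843177795, 0.006668826565146446, 0.030567074194550514, 0.02854141965508461, 88.26130676269531)
stand (0.5760573148727417, -0.3330329358577728, 0.07589803636074066, 0.07438435405492783, 88.32040405273438) 861
handle top (0.49448829889297485, -0.17166167497634888, 0.39128798246383667, 0.028661364689469337, -63.00725746154785) 212 [ 0.5745 -0.3289  0.1631]
```

View pics/unit0.png

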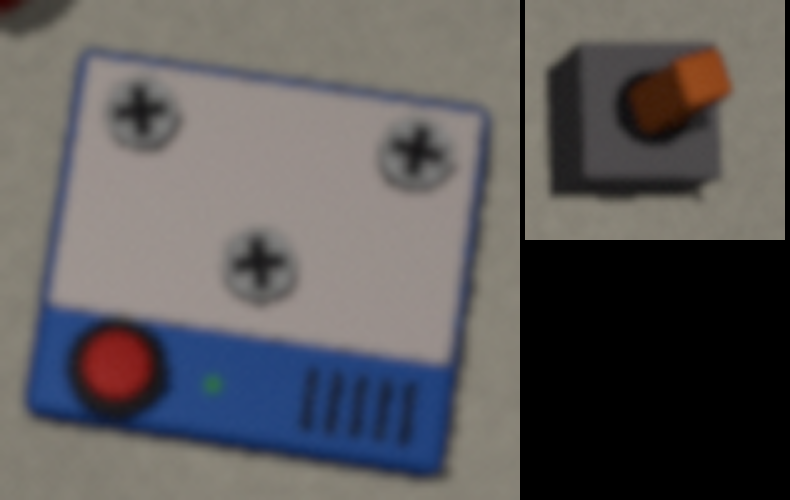

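The platter is at rest, and the unit, button and tray fits agree with each other: the computed button (0.5105, 0.0062) matches the measured one (0.5105, 0.0065). In the crop, all three cross slots sit at roughly the same angle, and the driver stands upright. Next come the remaining angles, then the first truck.

```bash
cat >> h.py <<'E'
UC=np.array([.5595,-.0588]); UY=np.radians(-10.53)
def R2(a): return np.array([[np.cos(a),-np.sin(a)],[np.sin(a),np.cos(a)]])
SCR=[UC+R2(UY)@np.array(p) for p in((.055,-.062),(.055,.062),(-.005,0))]
def rot(yaw): return [0,np.pi/2,yaw]
def best(p,yaw,step=np.pi):
    """equivalent yaw with the smallest |q6|"""
    o=[]
    for k in range(int(round(2*np.pi/step))):
        q=inverse_kinematics(p,rot(yaw+k*step))
        if q is not None: o.append((abs(q[5]),yaw+k*step))
    return min(o)[1]
def trucks(im,d):
    W=world("top",d); hsv=cv2.cvtColor(im,cv2.COLOR_RGB2HSV); H,S,V=[hsv[...,i].astype(int) for i in range(3)]
    r=np.hypot(W[...,0]-.5385,W[...,1]-.285)
    hi=(d>0)&(W[...,2]>.050)&(W[...,2]<.1)&(r<.15); out={}
    for b in blob(hi,minarea=80):
        if b.sum()>1500: continue
        h=np.median(H[b]);v=np.median(V[b]); s=np.median(S[b])
        c="black" if v<70 and s<140 else "blue" if 95<h<135 else "red" if (h<10 or h>170) else "?"
        out[c]=(rect(W[b][:,:2]),int(b.sum()),np.median(W[b],0).round(4))
    return out
def slots(im,d,xy,z):
    """slot angle (mod 90 deg) from dark pixels' 4th harmonic on the head"""
    uv=np.stack(np.meshgrid(np.linspace(-.014,.014,57),np.linspace(-.014,.014,57)),-1).reshape(-1,2)
    g=cv2.cvtColor(im,cv2.COLOR_RGB2GRAY).astype(np.float32)
    p=proj("top",np.c_[uv+xy,np.full(len(uv),z)]).astype(np.float32)
    v=cv2.remap(g,p[:,:1],p[:,1:],cv2.INTER_LINEAR).ravel()
    r=np.hypot(*uv.T); a=np.arctan2(uv[:,1],uv[:,0]); k=(r>.006)&(r<.0115)
    F=((v[k].mean()-v[k])*np.exp(4j*a[k])).mean(); return np.degrees(np.angle(F))/4,abs(F)
E
python3 - <<'E'
from h import *
np.set_printoptions(precision=4,suppress=True)
m=np.load('m.npz'); im,d=m['im'],m['d']; W=world("top",d); ok=d>0
for k,v in trucks(im,d).items(): print(k,v)
for i,s in enumerate(SCR):
    r=np.hypot(W[...,0]-s[0],W[...,1]-s[1]); b=ok&(r<.03)&(W[...,2]>.052); z=np.percentile(W[...,2][b],[50,75,90])
    print("screw",i+1,s,"depth blob",cv2.minEnclosingCircle(W[b][:,:2].astype(np.float32)),np.c_[W[b][:,:2]].mean(0),"z",z,b.sum(), "slot",slots(im,d,s,z[1]),slots(im,d,W[b][:,:2].mean(0),z[1]))
hd=ok&(W[...,2]>.155)&(np.hypot(W[...,0]-.5745,W[...,1]+.329)<.05); print("handle",rect(W[hd][:,:2]),W[hd].mean(0))
g=cv2.cvtColor(im,cv2.COLOR_RGB2HSV); hm=blob((g[...,2]>110)&(g[...,1]>150)&hd)[0]; print("handle colour",contour_rect("top",hm,.164))
for p,y in(((.5025,.342,.2),1.04),((.608,.284,.2),-.87),((.418,-.34,.2),.145),((*SCR[0],.2),0),((.5745,-.329,.2),0)):
    b=best(p,y); print(p,b,np.array(inverse_kinematics(p,rot(b))))
E
```

```text
blue ((0.6083638668060303, 0.2841689884662628, 0.06506268680095673, 0.0321662500500679, -50.2650032043457), 428, array([0.608 , 0.2829, 0.0618]))
black ((0.5039311647415161, 0.34551602602005005, 0.06411218643188477, 0.03076782636344433, 56.067718505859375), 402, array([0.5025, 0.3432, 0.0624]))
screw 1 [ 0.6022 -0.1298] depth blob ((0.6008277535438538, -0.12954840064048767), 0.016168640926480293) [ 0.6018 -0.1298] z [0.059  0.0609 0.0622] 149 slot (np.float64(-16.719733420025065), np.float64(8.756774100115546)) (np.float64(-16.74034623019951), np.float64(8.520209271642493))
screw 2 [ 0.6249 -0.0079] depth blob ((0.6257872581481934, -0.008235492743551731), 0.016505317762494087) [ 0.6255 -0.0083] z [0.058  0.0596 0.0607] 145 slot (np.float64(4.49912613131744), np.float64(8.955147109790435)) (np.float64(4.286193193924957), np.float64(8.162268081943557))
screw 3 [ 0.5546 -0.0579] depth blob ((0.5554845929145813, -0.05805984139442444), 0.016389193013310432) [ 0.5556 -0.0583] z [0.0582 0.0592 0.0608] 149 slot (np.float64(4.0037956781521045), np.float64(9.575948726450903)) (np.float64(3.861283159184739), np.float64(8.49356610863411))
handle (0.5762782692909241, -0.3322880268096924, 0.02670266292989254, 0.026127442717552185, -76.65760612487793) [ 0.5758 -0.3312  0.1629]
handle colour (0.5769239068031311, -0.33204981684684753, 0.023194029927253723, 0.02198699675500393, 13.8728609085083)
(0.5025, 0.342, 0.2) 4.181592653589793 [ 0.4679  0.2029  1.6065 -0.      1.3322  0.9987]
(0.608, 0.284, 0.2) -0.87 [ 0.3196  0.3501  1.4276 -0.      1.3638 -0.3812]
(0.418, -0.34, 0.2) 3.286592653589793 [-0.8293  0.0392  1.7858 -0.      1.3165  0.5965]
(np.float64(0.6022432439404911), np.float64(-0.12980714821370923), 0.2) 3.141592653589793 [-0.3402  0.2221  1.5841 -0.      1.3354  1.2306]
(0.5745, -0.329, 0.2) 3.141592653589793 [-0.6391  0.3291  1.4542 -0.      1.3583  0.9317]
```

```bash
cat >> h.py <<'E'
TC=np.array([.418,-.340]); TY=np.radians(8.3)
def pick(x,y,a):
    yaw=best([x,y,.2],a); gripper_to(.056,30); movep([x,y,.17],rot(yaw))
    hit=move_l([x,y,.036],feed=.12,max_force=15); zz=observe()["eef_pos"][2]
    gripper_to(.0,30); o=observe(); print("grip opening",o["opening"],"z",zz,"hit",hit)
    move_l([x,y,.20],feed=.2); o=observe(); print("lifted",o["opening"],o["ft_force"],o["time_s"]); return o["opening"]
def drop(ly):
    x,y=TC+R2(TY)@np.array([0,ly]); yaw=best([x,y,.2],TY); movep([x,y,.17],rot(yaw))
    hit=move_l([x,y,.013],feed=.12,max_force=8); print("put",observe()["eef_pos"],hit)
    gripper_to(.056); move_l([x,y,.2],feed=.25); print("t",observe()["time_s"])
E
python3 - <<'E'
from h import *
np.set_printoptions(precision=4,suppress=True)
if pick(.6083,.2842,np.radians(-50))>.02:
    drop(-.05)
im,d=snap("top","after1",scale=1.4); print(trucks(im,d))
E
```

```text
grip opening 0.029533489520756292 z 0.03723443283677252 hit False
lifted 0.029451381923294516 [-0.1032  0.226  -1.6393] 6.8417
put [ 0.4258 -0.3902  0.0139] False
t 12.0583
{'black': ((0.5040302872657776, 0.34598496556282043, 0.06462396681308746, 0.031082753092050552, 56.103633880615234), 402, array([0.5029, 0.3436, 0.0622]))}
```

View pics/after1.png

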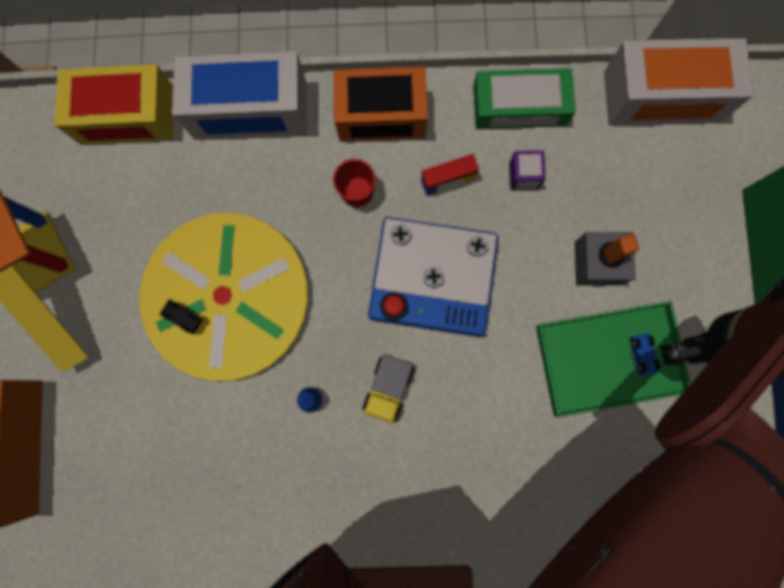

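Blue is in the tray at about (645,355). Black is unmoved at (182,317), so I'll pick it next.

```bash
python3 - <<'E'
from h import *
np.set_printoptions(precision=4,suppress=True)
im,d=snap("top"); t=trucks(im,d); print(t); x,y,w,h,a=t["black"][0]
if pick(x,y,np.radians(a))>.02:
    drop(.05)
x,y=.5762,-.332; yaw=best([x,y,.2],np.radians(13.6)); 
movep([.42,.1,.3],rot(yaw)); im,d=snap("top","after2",scale=1.4); print(trucks(im,d),observe()["time_s"])
W=world("top",d)
for i,s in enumerate(SCR):
    r=np.hypot(W[...,0]-s[0],W[...,1]-s[1]); b=(d>0)&(r<.03)&(W[...,2]>.052); print(i+1,slots(im,d,s,.060),b.sum(),np.percentile(W[...,2][b],[50,75,90]))
hd=(d>0)&(W[...,2]>.155)&(np.hypot(W[...,0]-.5745,W[...,1]+.329)<.05); print("handle",rect(W[hd][:,:2]))
for n,s in enumerate(SCR):
    for yy in(0,1,2,3,4,5): 
        q=inverse_kinematics([*s,.16],rot(yy)); print(n+1,yy,None if q is None else np.round([q[0],q[5]],2))
E
```

```text
{'black': ((0.5040575265884399, 0.3453337252140045, 0.06331440061330795, 0.031026670709252357, 55.451271057128906), 401, array([0.5029, 0.3436, 0.0623]))}
grip opening 0.029581835482431807 z 0.037051090442552614 hit False
lifted 0.02951756839514662 [-0.6255 -0.737  -0.2982] 17.5667
put [ 0.4114 -0.2911  0.0138] False
t 22.5917
{} 24.1333
1 (np.float64(-16.83349165645329), np.float64(10.567016331420383)) 152 [0.0588 0.0602 0.0615]
2 (np.float64(4.480334718495916), np.float64(10.774625540482138)) 150 [0.0576 0.0593 0.0608]
3 (np.float64(3.9259656360023487), np.float64(11.44578525207435)) 152 [0.0583 0.0599 0.0614]
handle (0.5762786865234375, -0.33206403255462646, 0.026356367394328117, 0.025863712653517723, -76.116042137146)
1 0 [-0.34 -1.91]
1 1 None
1 2 [-0.34  2.37]
1 3 [-0.34  1.37]
1 4 [-0.34  0.37]
1 5 [-0.34 -0.63]
2 0 [-0.14 -1.71]
2 1 None
2 2 [-0.14  2.57]
2 3 [-0.14  1.57]
2 4 [-0.14  0.57]
2 5 [-0.14 -0.43]
3 0 [-0.25 -1.82]
3 1 None
3 2 [-0.25  2.47]
3 3 [-0.25  1.47]
3 4 [-0.25  0.47]
3 5 [-0.25 -0.53]
```

View pics/after2.png

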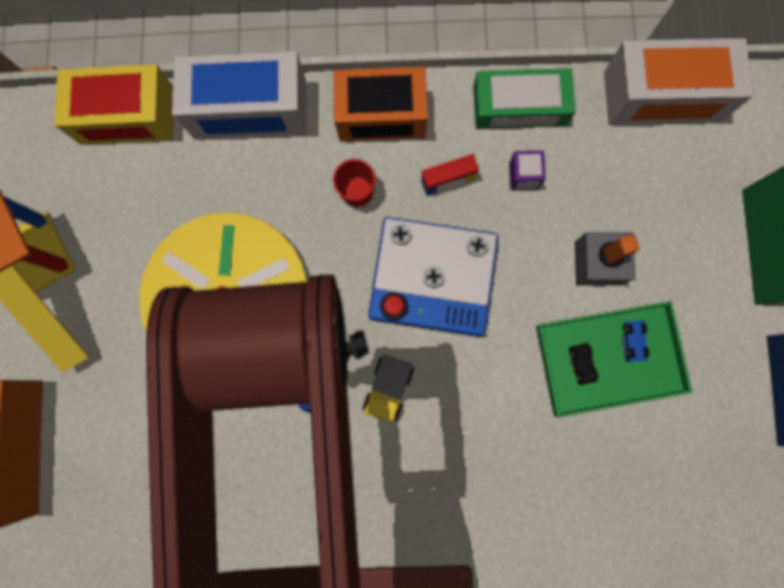

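Both trucks are in the tray, at (584,364) and (636,341), and the platter is empty. Now I'll take the driver and go to screw 3.

```bash
cat >> h.py <<'E'
DX,DY,DZ=.5763,-.3321,.110
TIP=DZ-.004
def st(): 
    o=observe(); return o["eef_pos"],np.array(o["ft_force"]),np.array(o["torque"]),o["q"],o["opening"],o["time_s"]
E
python3 - <<'E'
from h import *
np.set_printoptions(precision=4,suppress=True)
yaw=best([DX,DY,.25],np.radians(13.7),np.pi/2)
movep([DX,DY,.25],rot(yaw)); gripper_to(.05)
print(move_l([DX,DY,DZ],feed=.12,max_force=12)); print(st()[0]); gripper_to(0,90); print(st())
move_l([DX,DY,DZ+.13],feed=.12); s=st(); print(s)
s3=SCR[2]; phi=np.radians(3.96)
q=[(inverse_kinematics([*s3,.24],rot(phi+k*np.pi/2)),phi+k*np.pi/2) for k in range(-2,3)]
q=min((a for a in q if a[0] is not None),key=lambda a:a[0][5]); print(q)
movep([*s3,.06+TIP+.03],rot(q[1])); print(st()[:4])
a,b=snap("side","side3",crop=(200,120,400,270),scale=4)
E
```

```text
False
[ 0.577  -0.3326  0.1113]
(array([ 0.5769, -0.3326,  0.1112]), array([-0.0293, -0.8395,  3.7033]), array([0.1239, 0.0032, 0.0187]), array([-0.6412,  0.4168,  1.5147,  0.0001,  1.208 ,  0.6905]), 0.025066029598086313, 27.7167)
(array([ 0.5758, -0.3317,  0.2386]), array([ 0.1233, -0.8043, -1.8275]), array([ 0.0254, -0.0148, -0.0587]), array([-0.6413,  0.3112,  1.4035, -0.    ,  1.429 ,  0.6904]), 0.02482866487286319, 28.95)
(array([-0.2454,  0.0539,  1.6943,  0.    ,  1.3934, -1.8853]), np.float64(0.06911503837897545))
(array([ 0.5547, -0.0581,  0.196 ]), array([-0.0389, -0.2343, -0.7735]), array([-0.0032,  0.0112, -0.0114]), array([-0.2458,  0.088 ,  1.7423, -0.    ,  1.3112, -1.8849]))
```

View pics/side3.png

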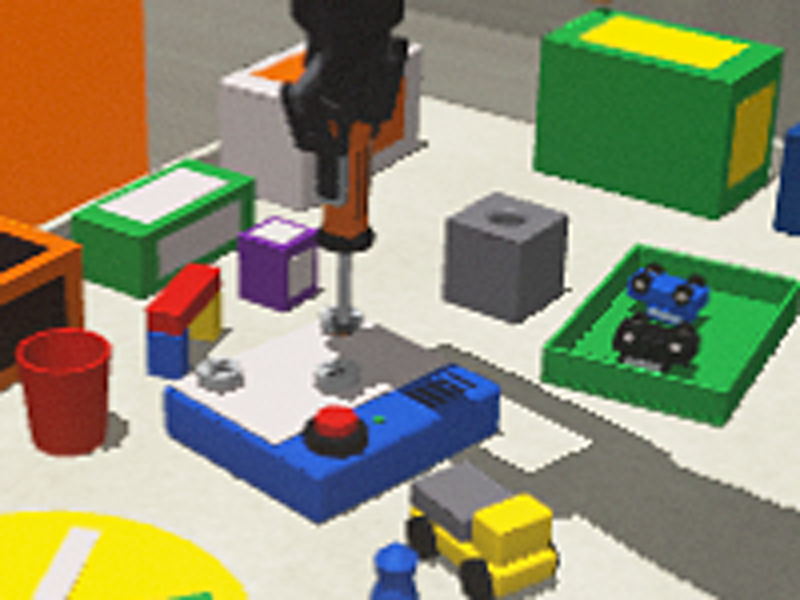

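The driver hangs straight, with its tip over screw 3 at (340,320). Now lower it to engage.

```bash
cat >> h.py <<'E'
TIP=.1072
def descend(s,F=7,low=.047):
    hit=move_l([*s,low+TIP],feed=.02,max_force=F); hold(.2); o=st(); print("down hit",hit,"tip z",round(o[0][2]-TIP,4),"xy err",(o[0][:2]-s).round(4),"F",o[1].round(2),"T",o[2].round(3)); return o
E
python3 - <<'E'
from h import *
np.set_printoptions(precision=4,suppress=True)
o=descend(SCR[2]); print(o[3],o[4],o[5])
E
```

```text
down hit True tip z 0.058 xy err [ 0.0001 -0.    ] F [-0.44 -0.5   4.96] T [ 0.066  0.181 -0.021]
[-0.2454  0.1171  1.7711  0.      1.2532 -1.8854] 0.02526608261479014 32.825
```

```bash
cat >> h.py <<'E'
def search(s,z_in=.0555,offs=None,F=7):
    """lift-shift-press over a spiral of offsets until the bit drops into the slots"""
    if offs is None: offs=[(0,0)]+[(r*np.cos(t),r*np.sin(t)) for r,n in((.0015,6),(.003,8)) for t in np.arange(n)*2*np.pi/n]
    for k in offs:
        p=np.array(s)+k; z=st()[0][2]; move_l([*p,z+.003],feed=.05)
        o=descend(p,F)
        if o[0][2]-TIP<z_in: print("IN at offset",np.round(k,4)); return p
    return None
E
python3 - <<'E'
from h import *
np.set_printoptions(precision=4,suppress=True)
print(search(SCR[2],offs=[(r*np.cos(t),r*np.sin(t)) for r,n in((.0015,6),) for t in np.arange(n)*2*np.pi/n])); print(st()[5])
a,b=snap("side","side4",crop=(220,150,340,240),scale=6)
E
```

```text
down hit True tip z 0.0516 xy err [ 0.0004 -0.0001] F [-0.68 -0.04  5.53] T [ 0.043  0.179 -0.028]
IN at offset [0.0015 0.    ]
[ 0.5561 -0.0579]
33.8
```

View pics/side4.png

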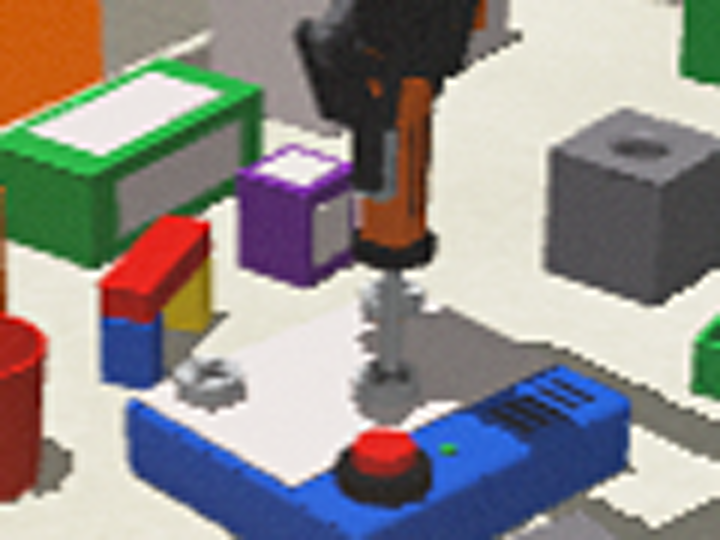

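The bit dropped in: tip at 51.6 mm, which puts the head top at about 58.6 mm. Now I'll turn clockwise in steps, following the thread and watching forces and torque.

```bash
cat >> h.py <<'E'
def yawof(): 
    from scipy.spatial.transform import Rotation as Ro
    M=Ro.from_euler('xyz',observe()["tcp_rot"]).as_matrix()  # jaw axis = col y
    return np.arctan2(M[1,1],M[0,1])-np.pi/2
def turn(c,yaw,e,total,step=.3,feed=.02,tmax=.45,z=None,press=.0006,verbose=True,qmax=2.6):
    """turn clockwise from yaw about axis c; driver lies -e ahead of the TCP along tool 'yaw' direction"""
    z=st()[0][2] if z is None else z
    done=0; T0=st()[2][2]
    while done<total-1e-6:
        d=min(step,total-done); y=yaw-done-d; zc=z-press-.00125*(done+d)
        p=np.array(c)+R2(y)@np.array([e,0]); 
        q=inverse_kinematics([*p,zc],rot(y))
        if q is None or abs(q[5])>qmax: print("q6 end"); break
        set_joints(q); done+=d; o=st()
        if verbose: print("done %.2f q6 %.2f tip %.4f F %s T %s yawerr %.3f"%(done,o[3][5],o[0][2]-TIP,o[1].round(1),o[2].round(2),(yawof()-y+np.pi)%(2*np.pi)-np.pi))
        if abs(o[2][2]-T0)>tmax: print("torque stop"); break
    return yaw-done,done
E
python3 - <<'E'
from h import *
np.set_printoptions(precision=4,suppress=True)
y=np.radians(3.96); e=.001
c=SCR[2]+[.0015,0]-R2(y)@np.array([e,0])
print(c,yawof()); print(turn(c,y,e,.9)); print(st()[5])
E
```

```text
[ 0.5551 -0.058 ] 0.06910374309590472
done 0.30 q6 -1.59 tip 0.0514 F [0.6 0.8 5.3] T [ 0.47 -0.01  0.05] yawerr 0.004
done 0.60 q6 -1.29 tip 0.0510 F [-0.3  1.8  5.6] T [0.54 0.   0.03] yawerr 0.004
done 0.90 q6 -0.99 tip 0.0507 F [-0.   1.3  6. ] T [ 0.62  0.08 -0.  ] yawerr 0.004
(np.float64(-0.8308849616210244), 0.8999999999999999)
35.025
```

```bash
python3 - <<'E'
from h import *
np.set_printoptions(precision=4,suppress=True)
y=yawof(); e=.001; c=[.5551,-.058]
print(turn(c,y,e,4.4,step=.35,press=.0002)); print(st()[5])
a,b=snap("side","side5",crop=(220,150,340,240),scale=6)
E
```

```text
done 0.35 q6 -0.65 tip 0.0503 F [2.  3.3 4.2] T [ 0.88 -0.36  0.01] yawerr 0.006
done 0.70 q6 -0.30 tip 0.0499 F [1.7 3.4 4. ] T [ 1.06 -0.33 -0.05] yawerr 0.006
done 1.05 q6 0.05 tip 0.0495 F [0.7 5.2 6.3] T [ 1.35 -0.21  0.04] yawerr 0.005
done 1.40 q6 0.40 tip 0.0489 F [0.4 5.2 6.4] T [ 1.44 -0.15  0.03] yawerr 0.005
done 1.75 q6 0.76 tip 0.0485 F [0.2 6.1 6.5] T [ 1.7  -0.18  0.01] yawerr 0.005
done 2.10 q6 1.11 tip 0.0481 F [0.7 6.7 5.7] T [ 1.82 -0.32  0.03] yawerr 0.005
done 2.45 q6 1.46 tip 0.0477 F [0.7 7.3 3.5] T [ 1.95 -0.51  0.03] yawerr 0.005
done 2.80 q6 1.81 tip 0.0476 F [2.7 8.  5.7] T [ 2.13 -0.76  0.98] yawerr 0.007
torque stop
(np.float64(-3.6271795567018974), 2.8000000000000003)
38.425
```

View pics/side5.png

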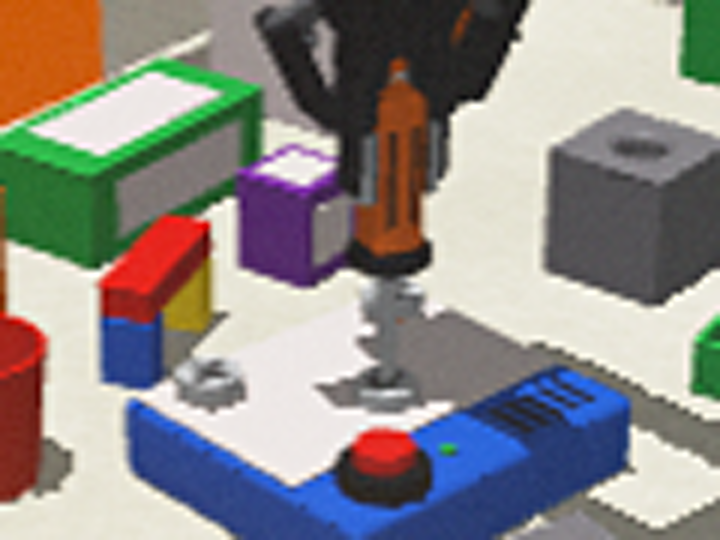

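Torque jumped to 0.98 N m with the tip at 47.6 mm against 48 expected when home. The crop shows head 3 flat on the cover with no orange neck, at (387,385). On to screw 1.

```bash
cat >> h.py <<'E'
def release(c,e,back=.12):
    y=yawof()+back; z=st()[0][2]; p=np.array(c)+R2(y)@np.array([e,0])
    set_joints(inverse_kinematics([*p,z],rot(y))); 
    move_l([*p,z+.005],feed=.04); move_l([*p,z+.025],feed=.1); print("released",st()[1].round(2),st()[5]); return y
def startyaw(s,phi):
    q=[(inverse_kinematics([*s,.2],rot(phi+k*np.pi/2)),phi+k*np.pi/2) for k in range(-2,3)]
    return min((a for a in q if a[0] is not None and a[0][5]>-2.6),key=lambda a:a[0][5])[1]
E
python3 - <<'E'
from h import *
np.set_printoptions(precision=4,suppress=True)
e=.001; release([.5551,-.058],e)
s=SCR[0]+[.0005,0]; y=startyaw(s,np.radians(-16.8)); p=s+R2(y)@np.array([e,0])
movep([*p,.06+TIP+.02],rot(y)); 
p=search(p,.0558)
if p is not None:
    c=p-R2(y)@np.array([e,0]); print(c); print(turn(c,y,e,4.6,step=.35,press=.0004))
print(st()[5])
E
```

```text
released [-0.25 -0.19 -1.69] 39.35
down hit True tip z 0.0531 xy err [0.0001 0.    ] F [-0.97  0.44  4.92] T [ 0.081  0.32  -0.009]
IN at offset [0 0]
[ 0.6027 -0.1298]
done 0.35 q6 -1.27 tip 0.0531 F [1.8 3.3 2.6] T [ 0.76 -0.36  0.03] yawerr 0.004
done 0.70 q6 -0.92 tip 0.0526 F [1.6 2.9 4.5] T [ 0.95 -0.41  0.04] yawerr 0.005
done 1.05 q6 -0.57 tip 0.0521 F [0.8 3.9 4.7] T [ 0.98 -0.22  0.03] yawerr 0.004
done 1.40 q6 -0.22 tip 0.0516 F [0.8 3.4 6.4] T [ 1.07 -0.14  0.02] yawerr 0.004
done 1.75 q6 0.13 tip 0.0512 F [-0.2  5.2  6.5] T [ 1.27 -0.03 -0.05] yawerr 0.004
done 2.10 q6 0.48 tip 0.0507 F [0.2 5.6 7.2] T [1.45 0.02 0.01] yawerr 0.004
done 2.45 q6 0.83 tip 0.0503 F [0.2 6.2 6.7] T [ 1.65 -0.08  0.02] yawerr 0.004
done 2.80 q6 1.18 tip 0.0499 F [1.3 6.3 6.2] T [ 1.76 -0.23  0.05] yawerr 0.004
done 3.15 q6 1.53 tip 0.0495 F [1.  6.2 5.3] T [ 1.72 -0.44  0.04] yawerr 0.004
done 3.50 q6 1.88 tip 0.0490 F [2.1 6.2 4.7] T [ 1.69 -0.55  0.01] yawerr 0.004
done 3.85 q6 2.23 tip 0.0486 F [2.4 6.1 4.4] T [ 1.58 -0.7   0.04] yawerr 0.004
done 4.20 q6 2.58 tip 0.0482 F [2.1 5.4 4.5] T [ 1.49 -0.71  0.02] yawerr 0.004
q6 end
(np.float64(-4.493215314335048), 4.2)
49.0333
```

It reached the q6 end just short of home, so screw 1 needs one more stroke.

```bash
python3 - <<'E'
from h import *
np.set_printoptions(precision=4,suppress=True)
e=.001; c=np.array([.6027,-.1298]); y=release(c,e)+np.pi; p=c+R2(y)@np.array([e,0])
movep([*p,.06+TIP+.015],rot(y)); p=search(p,.0515)
if p is not None:
    c=p-R2(y)@np.array([e,0]); print(c); print(turn(c,y,e,2.5,step=.25,press=.0004))
    if st()[2][2]>.4:
        release(c,e)
        s=SCR[1]+[.0005,0]; y=startyaw(s,np.radians(4.49)); p=s+R2(y)@np.array([e,0])
        movep([*p,.06+TIP+.02],rot(y)); p=search(p,.0558)
        if p is not None:
            c=p-R2(y)@np.array([e,0]); print(c); print(turn(c,y,e,4.6,step=.35,press=.0004))
print(st()[5])
E
```

```text
released [-0.09  0.45 -1.79] 49.9083
down hit True tip z 0.0482 xy err [0.0003 0.    ] F [-1.06 -0.22  6.25] T [ 0.103  0.098 -0.027]
IN at offset [0 0]
[ 0.6027 -0.1298]
done 0.25 q6 -0.44 tip 0.0480 F [1.2 2.3 4. ] T [ 0.6  -0.12  0.04] yawerr 0.004
done 0.50 q6 -0.19 tip 0.0477 F [0.2 2.2 5.4] T [ 0.67 -0.01  0.01] yawerr 0.003
done 0.75 q6 0.06 tip 0.0476 F [0.2 3.4 6.7] T [1.03 0.   0.58] yawerr 0.005
torque stop
(np.float64(-1.977475956783361), 0.75)
released [ 0.98  0.22 -1.88] 56.4583
down hit True tip z 0.0516 xy err [0.0002 0.    ] F [-1.09  0.48  5.41] T [ 0.062  0.206 -0.05 ]
IN at offset [0 0]
[ 0.6254 -0.0079]
done 0.35 q6 -1.44 tip 0.0515 F [1.2 1.8 2.8] T [ 0.53 -0.36  0.02] yawerr 0.004
done 0.70 q6 -1.09 tip 0.0510 F [0.8 2.8 3.8] T [ 0.71 -0.36 -0.02] yawerr 0.005
done 1.05 q6 -0.74 tip 0.0506 F [0.5 2.3 4.9] T [ 0.8  -0.31  0.01] yawerr 0.004
done 1.40 q6 -0.39 tip 0.0502 F [0.3 2.5 5.4] T [ 0.79 -0.25 -0.03] yawerr 0.004
done 1.75 q6 -0.04 tip 0.0497 F [0.9 3.2 5.1] T [ 0.88 -0.1   0.02] yawerr 0.004
done 2.10 q6 0.31 tip 0.0493 F [-0.6  3.4  6.5] T [ 1.09 -0.04  0.02] yawerr 0.004
done 2.45 q6 0.66 tip 0.0488 F [0.2 4.  6.7] T [ 1.27 -0.06  0.02] yawerr 0.004
done 2.80 q6 1.01 tip 0.0484 F [0.4 5.4 6.1] T [ 1.44 -0.03  0.04] yawerr 0.004
done 3.15 q6 1.36 tip 0.0480 F [1.3 4.6 5.7] T [ 1.57 -0.22  0.03] yawerr 0.004
done 3.50 q6 1.71 tip 0.0476 F [1.9 7.2 5.1] T [ 1.62 -0.42  0.18] yawerr 0.005
done 3.85 q6 2.06 tip 0.0474 F [3.3 5.1 4.7] T [ 1.57 -0.58  1.43] yawerr 0.007
torque stop
(np.float64(-3.771634716585455), 3.8500000000000005)
64.5167
```

All three reached their hard stops. Next: driver back in its stand, then check everything before pressing the button.

```bash
python3 - <<'E'
from h import *
np.set_printoptions(precision=4,suppress=True)
e=.001; release([.6254,-.0079],e)
o=st()[0]; move_l([*o[:2],.25],feed=.15)
yaw=best([DX,DY,.25],np.radians(13.7),np.pi/2)
movep([DX,DY,.25],rot(yaw)); print(move_l([DX,DY,.125],feed=.1,max_force=10)); print(move_l([DX,DY,.1085],feed=.03,max_force=6)); print(st()[0],st()[1])
gripper_to(.05); move_l([DX,DY,.28],feed=.15); movep([.42,.1,.3],rot(yaw)); hold(.3)
im,d=snap("top","after3"); np.savez('a3.npz',im=im,d=d); W=world("top",d)
for i,s in enumerate(SCR):
    r=np.hypot(W[...,0]-s[0],W[...,1]-s[1]); b=(d>0)&(r<.012)&(W[...,2]>.040); print(i+1,np.percentile(W[...,2][b],[50,75,90]))
hd=(d>0)&(W[...,2]>.155)&(np.hypot(W[...,0]-.5745,W[...,1]+.329)<.05); print("handle",rect(W[hd][:,:2]),np.median(W[hd],0))
ims,_=snap("side"); a=cv2.resize(ims[150:240,220:400,::-1],None,fx=4,fy=4,interpolation=cv2.INTER_CUBIC); b=cv2.resize(im[130:310,235:495,::-1],None,fx=1.3,fy=1.3); q=np.zeros((600,720,3),np.uint8); q[:360]=a; q[360:360+b.shape[0],:b.shape[1]]=b[:240]; cv2.imwrite('pics/chk.png',q); print(st()[5])
E
```

```text
released [-0.25  0.12 -1.92] 65.3917
False
True
[ 0.5764 -0.3321  0.1119] [-0.4631  0.5983  4.6988]
1 [0.0514 0.055  0.0566]
2 [0.0504 0.0546 0.0572]
3 [0.0496 0.0534 0.0554]
handle (0.5772616267204285, -0.33226478099823, 0.02693571150302887, 0.02625158056616783, -79.01004695892334) [ 0.5764 -0.3312  0.1631]
72.8417
```

View pics/chk.png

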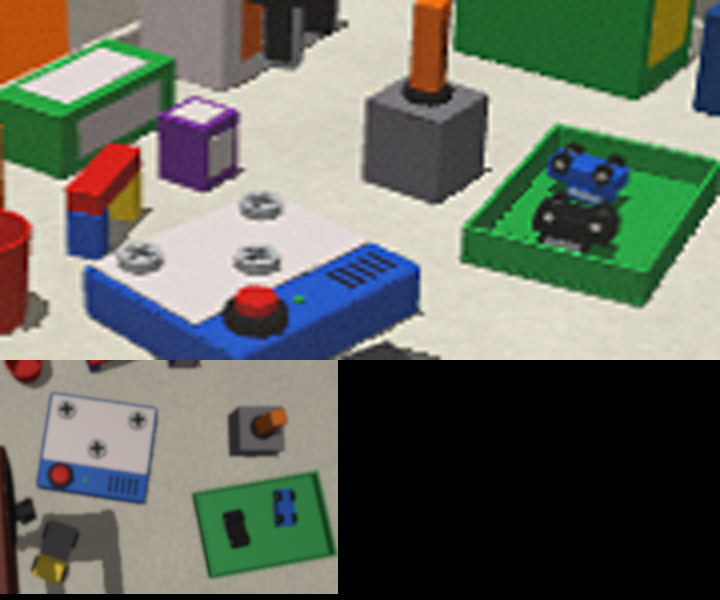

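All three heads sit flat on the cover, the driver is upright in its stand (handle top 163.1 mm, as at the start), and both trucks are in the tray. Now the button.

```bash
python3 - <<'E'
from h import *
np.set_printoptions(precision=4,suppress=True)
x,y=.5105,.0065; yaw=best([x,y,.2],0.); gripper_to(0,20); movep([x,y,.12],rot(yaw))
h=move_l([x,y,.070],feed=.08,max_force=5); print("pre",h,st()[:2])
h=move_l([x,y,.0565],feed=.01,max_force=9); print("press",h,st()[:2]); hold(.3); print(st()[:2])
move_l([x,y,.12],feed=.05); movep([.42,.1,.3],rot(yaw)); hold(.5)
im,d=snap("top","fin"); W=world("top",d); hsv=cv2.cvtColor(im,cv2.COLOR_RGB2HSV)
b=(np.hypot(W[...,0]-x,W[...,1]-y)<.012)&(d>0)&(hsv[...,1]>150); print("button z",np.median(W[b],0)); print(trucks(im,d))
ims,_=snap("side"); q=np.vstack([cv2.resize(ims[...,::-1],(400,300)),cv2.resize(im[...,::-1],(400,300))]); cv2.imwrite('pics/fin2.png',q); print(st())
E
```

```text
pre False (array([0.5107, 0.0065, 0.0701]), array([ 0.0613, -0.009 ,  0.4964]))
press True (array([0.5105, 0.0065, 0.059 ]), array([-1.7513,  0.2473,  3.8407]))
(array([0.5106, 0.0065, 0.0591]), array([-1.6649,  0.2224,  4.8541]))
button z [0.5099 0.0066 0.0648]
{}
(array([0.42  , 0.0999, 0.2999]), array([-0.092 , -0.0508,  0.2504]), array([-0.0477, -0.0601, -0.0134]), array([ 0.0505, -0.2985,  1.9027, -0.    ,  1.5375,  1.6214]), -7.350549495506472e-05, 79.2667)
```

View pics/fin2.png

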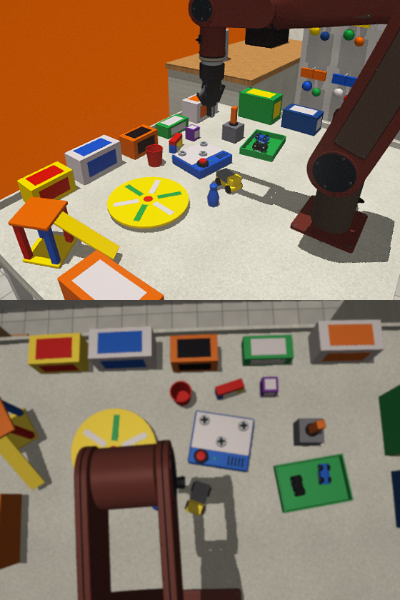

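The button went down to 59 mm (6 mm travel, at its bottom stop) and is back up at 64.8 mm. The final views show the platter empty, both trucks in the tray, the driver in its stand and the loose goods in place.

```bash
python3 -c "
from plant import *
print(job_done())"
```

```text
the job is handed in; nothing more can be done
None
```

I handed the job in at about 79 s of robot time, with every step done in the order asked; the system reports no verdict.

- **Trucks:** Only a blue and a black truck were on the platter; there was no red one. Both are now in the green tray, and the last pictures show the platter empty. The blue one sat slightly differently in the tray in a later picture, possibly the expected knock, but it stayed well inside.
- **Screws:** I drove all three with the screwdriver until they hit their stops.
  - **Turning:** Torque jumped to 0.58–1.43 N m at each stop, and the bit tip ended at 47.4–47.6 mm against 48 mm expected. Screw 1 needed a second stroke, and screw 3 one small sideways search to get the bit in.
  - **Camera check:** The heads look flat on the cover with no orange neck. The depth camera put their tops at roughly 53–55 mm (55 mm is home), but that reading is noisy.
- **Screwdriver:** It is back upright in its stand, with the handle top at 163 mm, the same as before I took it.
- **Start button:** I pressed it only after the screws and trucks were done. It went down about 6 mm to its bottom stop, past the 4.5 mm click point, and I let go; it reads 64.8 mm again. I inferred the click from that travel, since there is no direct reading of it.
- **Other goods:** They look unmoved in the last pictures. I checked this by eye rather than by measurement, and the arm hid the skittle in the last top view, though it is visible from the side.

No final check failed.

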